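Release an engraved tube from a ratchet clamp and roll it to the mark

ROBOT

A 6-joint arm with a two-finger parallel gripper is mounted at the origin on the work surface. World frame = base frame: x ahead of the robot, y to its left, z up, the work surface at z = 0. Lengths are in m, angles in rad, forces in N, time in s.
With the tool pointing down it reaches from about 0.35 to 0.85 m from the base axis. Payload 8.1 kg.
Tool frame: the origin (TCP) lies at the very end of the fingers, on their centre line; the grasp point (between the pads) lies 19 mm behind it; z points along the fingers, y is the line along which they close (so a half turn about z gives the same grasp; the last joint's range is limited). The gripper opens to 85 mm and grips with 20 to 120 N. Pads are 22 mm wide; open, the fingers measure 114 mm over their backs; the gripper's body (76 mm by 85 mm) begins 54 mm behind the grasp point. The pads swing forward as they close: fully open they stand 13 mm farther back than shut.
Start: joints at [1.116, 0.13, 1.488, -0, 1.523, -0.085], TCP at [0.217, 0.559, 0.231] pointing down, gripper open.
Joint ranges: [-2.96, 2.96], [-0.89, 2.26], [0.02, 2.5], [-1.34, 4.48], [0, 2.73], [-2.66, 2.66]. Speed limits (rad/s): [2.39, 2.39, 2.79, 3.14, 3.14, 3.14].

INTERFACE

Orientations are given as a rotation vector (axis times angle).
In Python, from workcell import ctrl, hand, get_state, eyes gives the robot as it stands. Calls block until the motion is done:
- ctrl.reach(position, orientation): joint-space move of the TCP to a pose.
- ctrl.move_straight(position, feed=0.15, orientation=None, stop_force=None): straight line of the TCP; orientation=None keeps the orientation; feed is the mean speed in m/s. With stop_force (N) it stops when the force on the tool has changed by that much, and returns True; else False.
- ctrl.move_joints(angles): joint-space move.
- hand.ungrasp() and hand.close(): open the fingers fully, or close them until they stop; the grip force is fixed at half the most.
- ctrl.wait(seconds).
- ctrl.solve_ik(position, orientation): joint angles nearest the present ones, or None.
- get_state(): the state.
- eyes.get_image(name): name is "scene" or "top"; returns a dict with "img" (384x512x3 uint8, red, green, blue), "z_map" (384x512 float32, m along the optical axis (not along the pixel's ray), 0 where there is no reading), "fov_y" (degrees; the focal length in pixels is half the picture's height over the tangent of half this angle, whatever the lens; pixels are square), "cx", "cy" (the principal point, pixels), "k1" (the pictures are not rectified: a ray, as slopes to the right and down, at radius r is drawn at 1 + k1 r^2 times it, then the intrinsics apply), "extrinsics" (4x4, takes a point from camera to world coordinates). Camera axes: x right, y down, z forward; pixel columns grow to the right and rows downward; lengths in m; the calibration is good to about 2 mm. A picture is of the moment at which its call begins.
A pose or a line that the arm cannot do raises ctrl.IKError and nothing moves.
- ctrl.hand_in(): hands the job in; it is judged then, once.
Trained networks look in the newest picture that a camera, given by its name, has taken for a name from the list of things; names that differ only in an ending like _2 or _b are one class to them, and where a whole thing is asked for, a point or a joint stands for the part that bears it (a point fixed in the world has none). Each returns a list of dicts, best first, with "score" (0 to 1); they miss things now and then, are a little off and sometimes report something else, mostly with a low value. They report only what shows in the picture. A call takes as long as a camera call.
- eyes.search_frame(camera, label): "bbox" ([left, top, right, bottom] in pixels, round what is visible of it).
- eyes.landmark_of(camera, label): "position" ([column, row] in pixels: a listed point, or the origin of a listed thing).
The state is a dict: "time": time; "q": joint angles; "joint_vel": joint speeds; "joint_efforts": joint torques, N m; "eef_pos": TCP position; "ee_rot": TCP orientation; "contact_force": force on the tool from outside, world axes, zero at the start; "moment": the same for the moment, N m; "width": finger opening in m; "gripper_force": force on a finger pad.
Only numpy, scipy, OpenCV 4.12 (cv2) and the standard library are available. Lean on these libraries where they do the work, as an engineer would, in place of code of your own. Each camera call takes 0.05 s, during which the arm holds its last target. There are 200 camera calls.

TASK

Reaching in under the clear guard to the lift pin, lift the sprung pawl off the ratchet wheel and keep it up until the clamp's jaw has backed all the way off the brass tube, then let the pawl back down. Then roll the freed tube along the cork towards the robot's base by pushing its side, without picking it up, so that it stops lying along the dark wooden strip, its middle line over the strip and square with it, without overrunning the strip. Do not disturb the jar, the cup, the vase or the burin.

Things in the scene. Friction and masses are not known exactly. Their poses are not given: they have to be found in the camera images.
- board: Fixed wooden board, 12 mm thick, with a ratchet clamp. Origin: on the bench below the middle of the clamped tube. x: away from the robot (the tube rolls towards -x); y: along the clamped tube towards the ratchet; z up. All mm below are in this frame. Board: x -250 to 130, y -165 to 235. Cork lane x -242 to 42, y -60 to 50, flush; its drag lets a tube pushed at 40 mm/s roll on just a few mm.
- guard (a point): Middle of the front (-x) lower edge of the clear plate with steel rim that roofs the ratchet: x -71 to 33, y 82 to 238, z 205 to 211, on uprights at x 22 to 30, y 100 and 218. It blocks a hand coming straight down on the lift pin; one leaning back 30 to 45 degrees towards -x (fingers forward and down) passes in front. In front of x -30 there is nothing near the pin.
- axle (a point): Centre of the steel ratchet wheel (radius 29 mm, 16 teeth, upright, axle along x): x -14, y 140, z 48; thickness x -19 to -9. It is geared to the jaw by a rack below it.
- head (a point): Face of the round rubber pad (radius 10 mm) at the tube's -y end: x 0, y -50.5, z 30. Behind it the fixed head block: x -25 to 25, y -57 to -81, up to z 62.
- jaw (a joint): Sliding jaw, m: 0 clamped, 0.025 fully back (stop), moving to +y. A 6 N spring, damped, opens it in about 1 s once the pawl is lifted; a pawl dropped early stops it (6 mm a tooth). At 0: block x -27 to 27, y 50 to 75, up to z 59; two lips, x 21 to 27 and -27 to -21, y 37 to 51, z 19 to 49, straddle the tube's end so it cannot roll out until the jaw is back.
- pawl (a joint): Pawl angle, rad: 0 = down in the wheel, positive = lifted, stop at 0.45. Clears the teeth from about 0.13; 0.2 to 0.3 is a good lift. Hinge line along x at y 92, z 73.5; the pin's axis is 90 mm along y and 11.5 mm up from it. The spring pushes back with 2 to 4 N at the pin; let go, it falls back to 0.
- pin (a point): Grip point on the pawl's lift pin: round steel bar, 10 mm in diameter, along x at the pawl's free end, from the pawl (x -18) to its free end (x -60). This point, on the pin's axis 9 mm from the free end, is at x -51, y 182, z 85 with the pawl down. Fingers can close on it from the +y and -y sides; raise it 18 to 27 mm along the arc about the hinge.
- tube: Polished brass tube with copper-coloured engraving, diameter 36 mm, 100 mm long, about 0.28 kg. Origin at the middle of its axis (30 mm above the bench when lying on the board); its own y is its axis; its x and z turn as it rolls. It starts between head pad and jaw, over the board's origin.
- mark: Dark wooden strip let flush into the cork lane, 20 mm wide in the rolling direction (its x) and 104 mm long (its y), 65 to 120 mm from the tube's start towards the board's -x and square with the board. Origin at its centre, on the board's top surface. Not an obstacle.
- jar: Bystander: closed amber glass jar, 52 mm in diameter, 85 mm high. Origin under its centre. Jar, cup and vase stand upright on the board, in any order: past the strip (75 to 95 mm farther towards -x along the lane), on the lane's -y side, and behind (+x of) the ratchet.
- cup: Bystander: open blue ceramic cup, 56 mm in diameter, 65 mm high, upright on the board. Origin under its centre.
- vase: Bystander: small brass vase, 54 mm in diameter, 85 mm high, upright on the board. Origin under its centre.
- burin: Bystander: engraving tool with a wooden handle, 120 mm long, lying on the board near the head block's -y side. Its x runs along it.

How it is judged:
On the way, in this order (a step that is already met when the one before it is completed fails the run):
1. the jaw is backed fully off while the pawl is held lifted (value of joint jaw above 0.0235 m and value of joint pawl above 0.12 rad), for 0.1 s.
2. the pawl is let down again (value of joint jaw above 0.0235 m and value of joint pawl below 0.06 rad), for 0.2 s.
3. the tube rolls towards the strip, turning about its axis (angle between tube's own z axis and vertical above 1 rad and x of tube in the frame of board below -0.012 m), for 0.05 s.
At the end, for the whole second after the job is handed in: The jaw is fully back (joint over 23.5 mm) with the pawl down (under 0.06 rad); the tube lies at rest on the board, its axis over the strip (within 10 mm of the strip's middle line, within 35 mm of its middle lengthways), square with it within 0.2 rad (all of step 2 and x of tube in the frame of mark between -0.01 and 0.01 m and y of tube in the frame of mark between -0.035 and 0.035 m and angle between the y axis of tube and the y axis of mark, either way round below 0.2 rad and linear speed of tube below 0.01 m/s and z of tube in the frame of board below 0.034 m); the robot touches nothing.
It fails at once if the tube overruns the strip (its axis more than 14 mm past the strip's middle line) (x of tube in the frame of mark below -0.014 m).
It fails at once if the tube is picked up off the board (more than 8 mm) (z of tube in the frame of board above 0.038 m).
It fails at once if the jar, cup, vase or burin is knocked over or moved more than 20 mm (distance of any of jar, cup, vase, burin from where it was at the start of the episode above 0.02 m or angle between any of jar, cup, vase's own z axis and vertical above 0.5 rad).
It also fails if it takes over 54 s, if anything falls off the work surface, if the arm or the gripper's body presses on something with over 40 N, if the wrist force passes 120 N, or if a joint passes its speed limit or range.

## Working session

There is one attempt and no reset: what is moved stays moved. The work goes in short steps, each a Python script; the robot and the scene stay as the last script left them, time stands still between calls to the robot, and variables do not carry over. Pictures are saved under pics/ and viewed, at most 10 in all, crops included, and the job is handed in when it is done.

```bash
mkdir -p pics; ls; cat > h.py <<'E'
import numpy as np, cv2
from workcell import ctrl, hand, get_state, eyes
def cam(n): return eyes.get_image(n)
def ray(im,uv):
    h=im["img"].shape[0]; f=h/2/np.tan(np.radians(im["fov_y"])/2)
    K=np.array([[f,0,im["cx"]],[0,f,im["cy"]],[0,0,1.]])
    p=cv2.undistortPoints(np.array([[uv]],float),K,np.array([im["k1"],0,0,0,0.]))[0,0]
    return np.array([p[0],p[1],1.])
def depthpt(im,uv):
    d=np.median([z for z in im["z_map"][int(uv[1])-1:int(uv[1])+2,int(uv[0])-1:int(uv[0])+2].ravel() if z>0] or [np.nan])
    return (im["extrinsics"]@np.r_[ray(im,uv)*d,1])[:3]
def plane(im,uv,z):
    E=im["extrinsics"]; r=E[:3,:3]@ray(im,uv); o=E[:3,3]
    return o+r*(z-o[2])/r[2]
def tri(im1,uv1,im2,uv2):
    A=np.zeros((3,3));b=np.zeros(3);L=[]
    for im,uv in((im1,uv1),(im2,uv2)):
        E=im["extrinsics"]; r=E[:3,:3]@ray(im,uv); r/=np.linalg.norm(r); P=np.eye(3)-np.outer(r,r); A+=P;b+=P@E[:3,3];L.append((P,E[:3,3]))
    x=np.linalg.solve(A,b); return x,max(np.linalg.norm(P@(x-o)) for P,o in L)
E
python3 - <<'E'
from h import *
ims={n:cam(n) for n in("scene","top")}
for n,im in ims.items():
    cv2.imwrite(f"pics/{n}0.png",im["img"][:,:,::-1]); print(n,im["extrinsics"].round(3).tolist(),im["fov_y"],im["k1"])
for l in "board guard axle head jaw pawl pin tube mark jar cup vase burin".split():
    P={}
    for n in ims:
        r=eyes.landmark_of(n,l)[:2]
        for q in r: print(l,n,np.round(q["position"],1),round(q["score"],2),depthpt(ims[n],q["position"]).round(3))
        if r: P[n]=r[0]["position"]
    if len(P)==2: x,e=tri(ims["scene"],P["scene"],ims["top"],P["top"]); print("   tri",x.round(4),round(e,4))
print(get_state())
E
```

```text
pics
workcell.py
scene [[0.158, 0.711, -0.686, 1.126], [0.988, -0.114, 0.108, -0.07], [-0.002, -0.694, -0.72, 0.717], [0.0, 0.0, 0.0, 1.0]] 53.73478994584736 -0.10410540508096551
top [[-0.013, -0.999, 0.051, 0.572], [-1.0, 0.013, -0.009, 0.019], [0.009, -0.051, -0.999, 0.852], [0.0, 0.0, 0.0, 1.0]] 56.35174478162128 0.009766640182451403
board scene [230.3 248.6] 0.63 [ 0.641 -0.061  0.032]
board top [277.6 184.9] 0.76 [ 0.626 -0.055  0.047]
   tri [ 0.6285 -0.0594  0.014 ] 0.0012
guard scene [306.7 161.4] 0.71 [0.582 0.109 0.211]
guard top [195.9 203.1] 0.58 [0.585 0.106 0.211]
   tri [0.5848 0.1072 0.2138] 0.0012
axle scene [295.5 234.8] 0.71 [0.648 0.081 0.061]
axle scene [312.9 209.8] 0.46 [0.607 0.128 0.089]
axle top [323.8 238.8] 0.37 [ 0.508 -0.146  0.097]
   tri [ 0.5865 -0.0296  0.1088] 0.1337
head scene [207.4 239.1] 0.94 [ 0.619 -0.108  0.047]
head top [300.4 192.9] 0.59 [ 0.608 -0.106  0.047]
   tri [ 0.6083 -0.1086  0.0332] 0.0002Traceback (most recent call last):
  File "<stdin>", line 8, in <module>
ValueError: it knows: axle, board, burin, cup, guard, head, jar, mark, pin, tube, vase
```

```bash
python3 - <<'E'
from h import *
ims={n:cam(n) for n in("scene","top")}
for l in "board guard head axle pin tube mark jar cup vase burin".split():
    R={n:eyes.landmark_of(n,l)[:2] for n in ims}
    for n in ims:
        for q in R[n]: print(l,n,np.round(q["position"],1),round(q["score"],2),depthpt(ims[n],q["position"]).round(3))
    for a in R["scene"]:
        for b in R["top"]:
            x,e=tri(ims["scene"],a["position"],ims["top"],b["position"]); print("   tri",x.round(4),round(e,4))
E
```

```text
board scene [227.4 247.8] 0.98 [ 0.64  -0.067  0.035]
board scene [231.1 240.1] 0.4 [ 0.629 -0.057  0.047]
board top [275.8 189.6] 0.69 [ 0.616 -0.051  0.046]
   tri [ 0.6176 -0.0609  0.0021] 0.006
   tri [ 0.6166 -0.0546  0.0291] 0.0021
guard scene [307.5 162.3] 0.81 [0.584 0.11  0.211]
guard top [196.6 201.9] 0.57 [0.587 0.105 0.209]
   tri [0.5872 0.1071 0.2134] 0.0023
head scene [207.2 235.9] 0.98 [ 0.609 -0.108  0.046]
head scene [228.7 178.9] 0.21 [ 0.437 -0.043  0.045]
head top [301.  189.5] 0.94 [ 0.615 -0.108  0.047]
   tri [ 0.615  -0.1072  0.0535] 0.0004
   tri [ 0.6089 -0.0652  0.2179] 0.0157
axle scene [290.9 231.7] 0.52 [0.639 0.073 0.062]
pin scene [312.8 209.2] 0.79 [0.605 0.128 0.088]
pin scene [182.7 214.5] 0.36 [ 0.534 -0.161  0.041]
tube scene [229.1 241.9] 0.89 [ 0.631 -0.062  0.044]
tube top [282.2 186.3] 0.94 [ 0.623 -0.065  0.049]
tube top [323.9 234.1] 0.41 [ 0.518 -0.146  0.096]
   tri [ 0.6242 -0.0642  0.035 ] 0.0026
   tri [ 0.5286 -0.1182 -0.0545] 0.0628
mark scene [234.9 205.1] 0.76 [ 0.499 -0.036  0.013]
mark top [272.5 240.5] 0.65 [ 0.499 -0.044  0.013
[... 298 characters left out ...]
] 0.66 [ 0.436 -0.045  0.042]
cup top [274.  279.6] 0.88 [ 0.41  -0.046  0.016]
   tri [ 0.41   -0.0448  0.0168] 0.0011
vase scene [312.3 271.8] 0.68 [0.743 0.095 0.06 ]
vase scene [228.5 179.2] 0.2 [ 0.435 -0.044  0.043]
vase top [205.1 139.8] 0.84 [0.721 0.102 0.097]
   tri [0.7314 0.1041 0.0393] 0.004
   tri [0.6843 0.013  0.2961] 0.0666
burin scene [169.5 261.6] 0.75 [ 0.641 -0.197  0.012]
burin scene [231. 208.] 0.64 [ 0.508 -0.046  0.014]
burin top [336.5 176.9] 0.8 [ 0.646 -0.197  0.013]
burin top [204.4 140.4] 0.53 [0.72  0.103 0.096]
   tri [ 0.6453 -0.1959  0.0184] 0.0
   tri [ 0.7365 -0.036   0.217 ] 0.132
   tri [ 0.6433 -0.0998  0.1954] 0.051
   tri [0.6955 0.0164 0.2401] 0.0706
```

View pics/scene0.png

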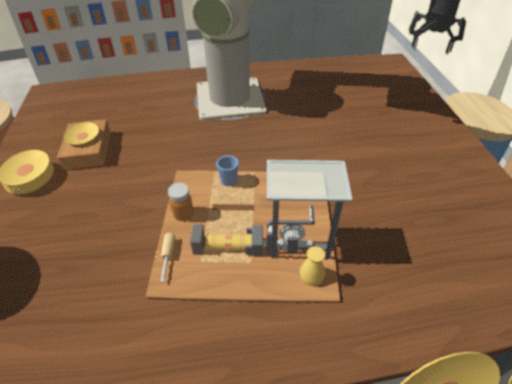

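View pics/top0.png

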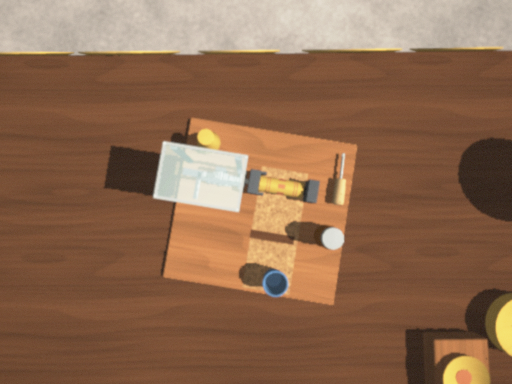

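```bash
python3 - <<'E'
from h import *
def sub(im,pts):
    g=cv2.cvtColor(im["img"],cv2.COLOR_RGB2GRAY)
    p=np.array(pts,np.float32).reshape(-1,1,2)
    cv2.cornerSubPix(g,p,(5,5),(-1,-1),(3,50,.01)); return p[:,0]
C=np.array([[.13,.235],[.13,-.165],[-.25,-.165],[-.25,.235]])
def fit(m,w):
    M=m-m.mean(0);W=w-w.mean(0)
    th=np.arctan2((M[:,0]*W[:,1]-M[:,1]*W[:,0]).sum(),(M*W).sum())
    R=np.array([[np.cos(th),-np.sin(th)],[np.sin(th),np.cos(th)]]); t=w.mean(0)-R@m.mean(0)
    return th,t,(m@R.T+t-w)
T=cam("top");S=cam("scene")
for im,pts,idx in((T,[(190,119),(357,146),(334,304),(163,277)],[0,1,2,3]),(S,[(340,299),(149,297),(174,171)],[0,1,2])):
    p=sub(im,pts); w=np.array([plane(im,q,.012)[:2] for q in p])
    th,t,r=fit(C[idx],w); print(p.round(1).tolist(),th,t,(r*1000).round(1).tolist())
    R=np.array([[np.cos(th),-np.sin(th)],[np.sin(th),np.cos(th)]])
    for n,b in dict(pin=(-.051,.182),axle=(-.014,.14),guard=(-.071,.16),head=(0,-.0505)).items(): print(n,(R@b+t).round(4))
# ortho views of both + tall crop
def ortho(im,z):
    th,t,_=fit(C,np.array([plane(T,q,.012)[:2] for q in sub(T,[(190,119),(357,146),(334,304),(163,277)])]))
    h=im["img"].shape[0]; f=h/2/np.tan(np.radians(im["fov_y"])/2)
    xs,ys=np.meshgrid(np.arange(240,-170,-1)/1000,np.arange(135,-255,-1)/1000)
    R=np.array([[np.cos(th),-np.sin(th)],[np.sin(th),np.cos(th)]])
    P=np.stack([ys.T.ravel()*0,ys.T.ravel()*0],1)
    b=np.stack([ys.ravel(),xs.ravel()],1)@R.T+t
    P=np.c_[b,np.full(len(b),z)]; E=np.linalg.inv(im["extrinsics"])
    uv,_=cv2.projectPoints(P,cv2.Rodrigues(E[:3,:3])[0],E[:3,3],np.array([[f,0,im["cx"]],[0,f,im["cy"]],[0,0,1.]]),np.array([im["k1"],0,0,0,0]))
    uv=uv.reshape(*xs.shape,2).astype(np.float32)
    return cv2.remap(im["img"],uv[...,0],uv[...,1],cv2.INTER_CUBIC)[:,:,::-1]
cv2.imwrite("pics/ortho.png",np.hstack([ortho(T,.012)[:,:400],ortho(S,.012)[:,:400]]))
c=S["img"][150:310,140:360,::-1]; cv2.imwrite("pics/sc.png",cv2.resize(c,None,fx=3.6,fy=3.6,interpolation=cv2.INTER_CUBIC))
E
```

```text
[[190.3000030517578, 117.5999984741211], [356.6000061035156, 144.3000030517578], [333.1000061035156, 304.5], [162.5, 276.20001220703125]] -0.17484602810562203 [ 0.62410097 -0.06276547] [[1.9, 0.3], [0.8, -0.8], [-0.9, 0.1], [-1.8, 0.4]]
pin [0.6055 0.1253]
axle [0.6347 0.0775]
guard [0.582  0.1071]
head [ 0.6153 -0.1125]
[[340.0, 300.29998779296875], [145.39999389648438, 296.3999938964844], [176.3000030517578, 170.1999969482422]] -0.1772577844933375 [ 0.62094548 -0.06182435] [[0.1, 0.3], [0.2, -0.3], [-0.3, -0.0]]
pin [0.6028 0.1263]
axle [0.6319 0.0785]
guard [0.5793 0.1082]
head [ 0.612  -0.1115]
```

View pics/ortho.png

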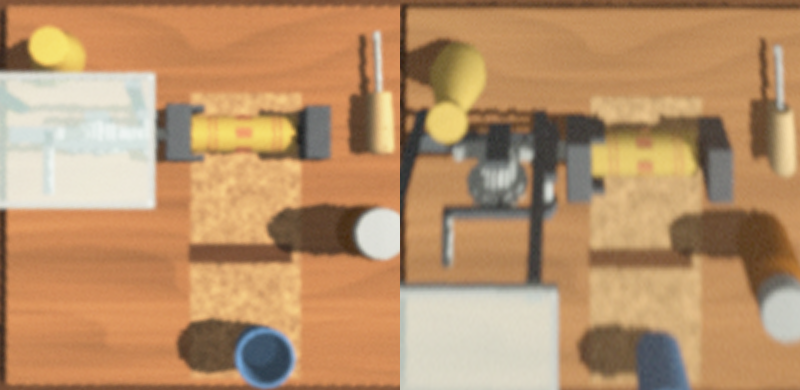

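View pics/sc.png

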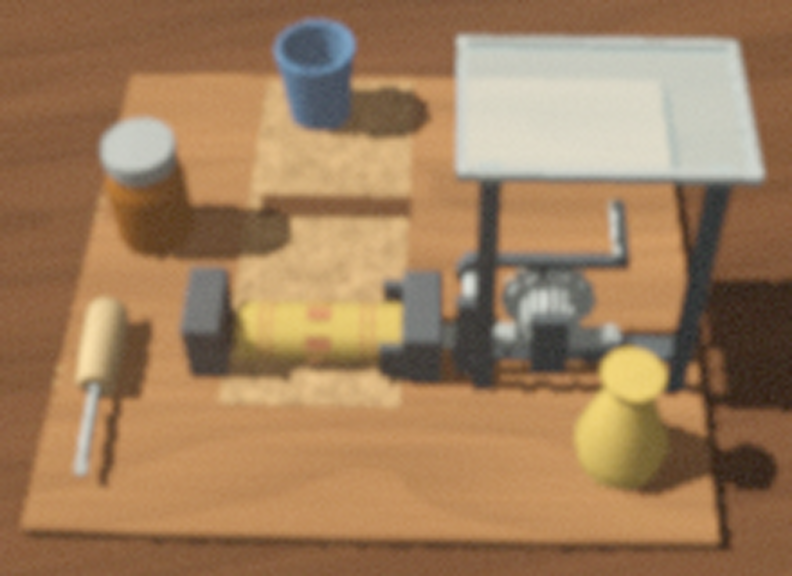

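The views agree on the layout: strip centre about board x ≈ -119 (ortho rows 244–263), cup past the strip, jar on the -y side, vase behind the ratchet. The pin's free end shows at about (311, 206) in the scene view. I'll check the pin height and the strip, then the IK.

```bash
cat >> h.py <<'E'
from scipy.spatial.transform import Rotation as Ro
TH=-0.176; T0=np.array([.6226,-.0623,0]); RB=Ro.from_euler('z',TH).as_matrix()
def b2w(p): return RB@np.asarray(p,float)+T0
def w2b(p): return RB.T@(np.asarray(p,float)-T0)
def ori(tilt,s=1):
    a=np.radians(tilt); z=np.array([np.sin(a),0,-np.cos(a)]); y=np.array([0,s,0.]); x=np.cross(y,z)
    return Ro.from_matrix(RB@np.stack([x,y,z],1)).as_rotvec(), RB@z
E
python3 - <<'E'
from h import *
S=cam("scene");T=cam("top")
# pin free end triangulated: scene pixel, top ray from ortho (board z=.012, top-only pose)
th=-.1748;R=Ro.from_euler('z',th).as_matrix();w=R@np.array([-.058,.192,0])+[.6241,-.0628,.012]
E=S["extrinsics"];r1=E[:3,:3]@ray(S,(311.4,206.4));o1=E[:3,3];o2=T["extrinsics"][:3,3];r2=w-o2
s=np.linalg.lstsq(np.stack([r1,-r2],1),o2-o1,rcond=None)[0]
print("pin end tri board mm",(w2b(o1+r1*s[0])*1e3).round(1),(w2b(o2+r2*s[1])*1e3).round(1))
for uv in((311.5,207),(312,210),(312.5,214),(313,219)): print("pin depth",(w2b(depthpt(S,uv))*1e3).round(1))
# strip: dark pixels along lane, both cameras, profile along x at y -20..40
for n,im in(("top",T),("scene",S)):
    E=np.linalg.inv(im["extrinsics"]);h=384;f=h/2/np.tan(np.radians(im["fov_y"])/2);K=np.array([[f,0,im["cx"]],[0,f,im["cy"]],[0,0,1.]])
    g=cv2.cvtColor(im["img"],cv2.COLOR_RGB2GRAY)
    for y0,y1 in((-.01,.015),(.02,.045)):
        xs=np.arange(-.16,-.08,.001); pr=0
        for y in np.linspace(y0,y1,10):
            P=np.stack([b2w((x,y,.012)) for x in xs]); uv=cv2.projectPoints(P,cv2.Rodrigues(E[:3,:3])[0],E[:3,3],K,np.array([im["k1"],0,0,0,0]))[0].astype(np.float32)
            pr=pr+cv2.remap(g,uv[...,0],uv[...,1],1).ravel().astype(float)
        m=np.clip(np.percentile(pr,60)-pr-200,0,None); print("strip x",n,(m@xs/m.sum()*1e3).round(1))
print("time",get_state()["time"], get_state()["ee_rot"])
for s in(1,-1):
    o,z=ori(45,s)
    for back in(0,.12): print(s,back,ctrl.solve_ik(b2w((-.053,.182,.085))+z*(.019-back),o))
    o,z=ori(0,s)
    print(ctrl.solve_ik(b2w((.032,0,.02)),o))
E
```

```text
pin end tri board mm [-57.3 181.9  89.8] [-57.3 180.6  89.6]
pin depth [-55.8 182.   89.5]
pin depth [-46.8 182.4  89.7]
pin depth [-35.4 182.6  89.7]
pin depth [-21.4 182.7  89.6]
strip x top -116.4
strip x top -116.6
strip x scene -121.5
strip x scene -121.4
time 1.9 [-5.77498185e-01 -3.08804595e+00  2.55934048e-05]
1 0 [ 0.30857087 -0.08714469  2.2413931  -0.93044958  0.42329683 -0.32879372]
1 0.12 [ 0.43003523 -0.50766041  2.38609123 -0.68015076  0.69506714 -0.55924167]
[-0.18137518  0.46364288  1.48911085  0.          1.18883892 -1.57617151]
-1 0 None
-1 0.12 [ 0.43003523 -0.50766041  2.38609123 -0.68015076  0.69506714  2.58235098]
[-1.81375180e-01  4.63642883e-01  1.48911085e+00 -8.88178420e-16
  1.18883892e+00  1.56542115e+00]
```

```bash
python3 - <<'E'
from h import *
o,z=ori(45,1)
g=b2w((-.053,.1822,.0848))+z*.019
ctrl.reach(g-z*.12,o)
print(ctrl.move_straight(g,feed=.1,stop_force=15), get_state()["contact_force"])
hand.close(); s=get_state(); print(s["width"],s["contact_force"],s["gripper_force"])
def arc(a): 
    c,n=np.cos(a),np.sin(a); return RB@np.array([0,90*c-11.5*n-90,90*n+11.5*c-11.5])/1e3
for a in(.12,.24): ctrl.move_straight(g+arc(a),feed=.04)
ctrl.wait(1.5); s=get_state(); print(s["width"],s["contact_force"],s["time"])
S=cam("scene"); c=S["img"][150:310,140:360,::-1]; cv2.imwrite("pics/lift.png",cv2.resize(c,None,fx=3.6,fy=3.6,interpolation=cv2.INTER_CUBIC))
for r in eyes.search_frame("scene","jaw") if 0 else []: pass
E
```

```text
False [0.76357665 0.41056883 0.29967052]
0.008209361341832418 [-3.17356539 -5.1155861   3.37792498] 58.50506901741028
0.00761586710828777 [ 1.81724241 -5.40371065 -5.61409977] 8.1917
```

View pics/lift.png

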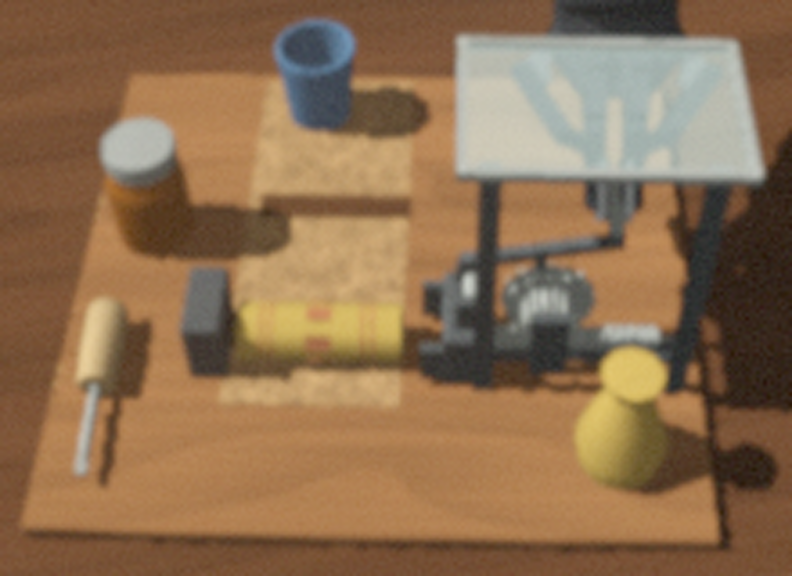

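The pawl is lifted and the jaw has gone back 25 mm: its lips moved from column 380 to 422 in the crop and the tube end is free. Next I lower the pawl, let go and retreat.

```bash
python3 - <<'E'
from h import *
o,z=ori(45,1)
g=b2w((-.053,.1822,.0848))+z*.019
def arc(a): 
    c,n=np.cos(a),np.sin(a); return RB@np.array([0,90*c-11.5*n-90,90*n+11.5*c-11.5])/1e3
for a in(.12,.0): ctrl.move_straight(g+arc(a),feed=.05)
hand.ungrasp(); ctrl.move_straight(g-z*.14,feed=.12)
S=cam("scene")
for uv in((311.5,207),(312,210),(312.5,214)): print("pin",(w2b(depthpt(S,uv))*1e3).round(1))
hand.close()
d,_=ori(0,1)
ctrl.reach(b2w((-.16,.06,.28)),d)
ctrl.move_straight(b2w((.05,0,.26)),feed=.2)
ctrl.move_straight(b2w((.05,0,.022)),feed=.12,stop_force=10)
s=get_state(); print((w2b(s["eef_pos"])*1e3).round(1),s["time"],s["contact_force"])
T=cam("top"); cv2.imwrite("pics/pre.png",cv2.resize(T["img"][100:310,140:380,::-1],None,fx=2.5,fy=2.5))
E
```

```text
pin [-55.  181.8  90.4]
pin [-47.2 182.5  89.2]
pin [-35.3 182.6  89.8]
[50.6 -0.  22.9] 16.0667 [-0.34156579  0.03460916  0.18078862]
```

View pics/pre.png

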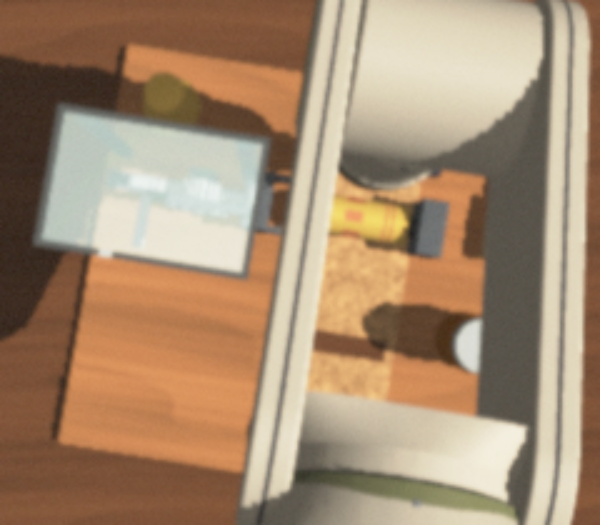

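The pawl is down, since the pin's top is back at 89.5 mm. The hand stands behind the tube, so I start the first push.

```bash
python3 - <<'E'
from h import *
ctrl.move_straight(b2w((-.031,0,.022)),feed=.03)
s=get_state(); print((w2b(s["eef_pos"])*1e3).round(1),s["time"],s["contact_force"])
ctrl.wait(.3)
T=cam("top");S=cam("scene")
for n,im in(("top",T),("scene",S)):
    for q in eyes.landmark_of(n,"tube")[:1]: print(n,q["score"],(w2b(plane(im,q["position"],.03))*1e3).round(1))
cv2.imwrite("pics/p1.png",np.hstack([cv2.resize(T["img"][150:310,220:380,::-1],(400,400)),cv2.resize(S["img"][150:310,150:310,::-1],(400,400))]))
E
```

```text
[-30.9  -0.   22. ] 18.9667 [-0.15699564 -0.58621791 -0.24759227]
scene 0.63 [-58.4   6.   30. ]
```

View pics/p1.png

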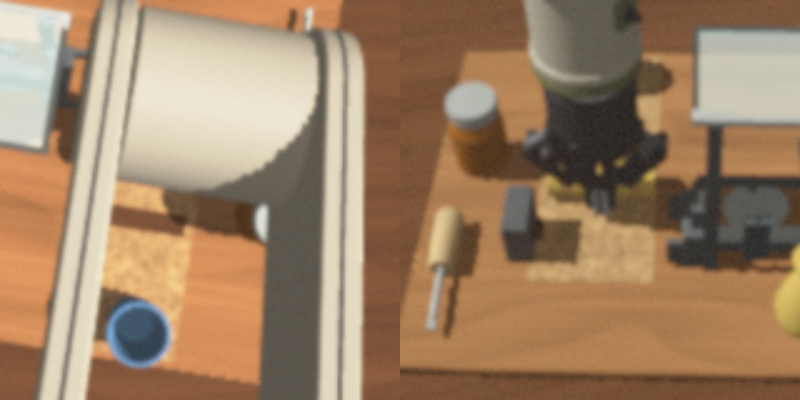

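Tube is at about x = -60, still square. I push on closed-fingered to -95, then reposition with the fingers open for the two-point final push.

```bash
python3 - <<'E'
from h import *
ctrl.move_straight(b2w((-.066,0,.022)),feed=.03)
ctrl.move_straight(b2w((-.045,0,.022)),feed=.08)
ctrl.move_straight(b2w((-.045,0,.14)),feed=.2)
hand.ungrasp()
ctrl.move_straight(b2w((-.045,0,.24)),feed=.2)
S=cam("scene")
for q in eyes.landmark_of("scene","tube")[:2]: print(q["score"],(w2b(plane(S,q["position"],.03))*1e3).round(1))
cv2.imwrite("pics/p2.png",cv2.resize(S["img"][150:310,150:310,::-1],(500,500)))
print(get_state()["time"],get_state()["width"])
E
```

```text
0.97 [-108.2   -0.8   30. ]
23.475 0.08532634367374976
```

View pics/p2.png

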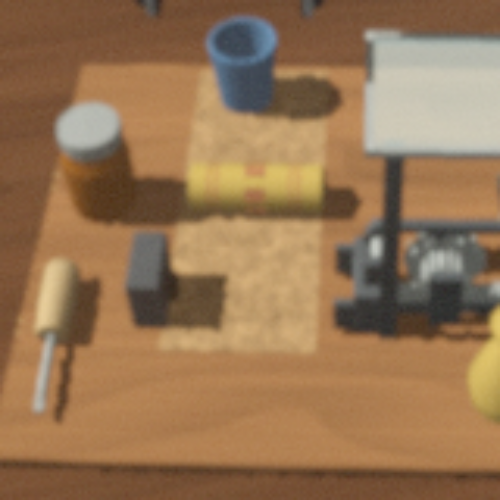

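The tube lies square on the cork, just short of the strip. I fit its cylinder from the depth map.

```bash
cat >> h.py <<'E'
from scipy.optimize import least_squares
def tubefit(n,x0=-.11):
    im=cam(n); v,u=np.mgrid[0:384,0:512]; z=im["z_map"]; h=384;f=h/2/np.tan(np.radians(im["fov_y"])/2)
    K=np.array([[f,0,im["cx"]],[0,f,im["cy"]],[0,0,1.]])
    p=cv2.undistortPoints(np.stack([u,v],-1).reshape(-1,1,2).astype(float),K,np.array([im["k1"],0,0,0,0.]))[:,0]
    P=np.c_[p,np.ones(len(p))]*z.reshape(-1,1); W=P@im["extrinsics"][:3,:3].T+im["extrinsics"][:3,3]
    B=(W-T0)@RB; m=(z.ravel()>0)&(abs(B[:,0]-x0)<.03)&(abs(B[:,1])<.056)&(B[:,2]>.024)&(B[:,2]<.055)
    B=B[m]
    if len(B)<40: return len(B)
    r=least_squares(lambda q:np.hypot(B[:,0]-q[0]-q[1]*B[:,1],B[:,2]-q[2])-.018,[x0,0,.03],loss="soft_l1",f_scale=.002)
    return len(B),r.x.round(4),np.percentile(B[:,1],[2,98]).round(3)
E
python3 - <<'E'
from h import *
print(tubefit("scene"),tubefit("top"))
E
```

```text
(455, array([-0.0967,  0.0036,  0.0304]), array([-0.05 ,  0.048])) 0
```

Tube at x ≈ -96 and yaw 0.004 rad, so the closed-finger push stays square and rolls on only about 1 mm. I use it again for the rest.

```bash
python3 - <<'E'
from h import *
hand.close()
ctrl.move_straight(b2w((-.045,0,.022)),feed=.12,stop_force=10)
ctrl.move_straight(b2w((-.088,0,.022)),feed=.025)
ctrl.move_straight(b2w((-.045,0,.022)),feed=.08)
ctrl.move_straight(b2w((-.045,0,.26)),feed=.2)
ctrl.wait(.3)
print(tubefit("scene",-.12),get_state()["time"])
S=cam("scene"); cv2.imwrite("pics/p3.png",cv2.resize(S["img"][150:310,150:350,::-1],(750,600)))
for uv in((312,210),(312.5,214)): print("pin",(w2b(depthpt(S,uv))*1e3).round(1))
E
```

```text
(599, array([-0.1179,  0.0008,  0.0303]), array([-0.049,  0.048])) 30.5583
pin [-46.8 182.4  89.8]
pin [-35.7 182.7  89.3]
```

View pics/p3.png

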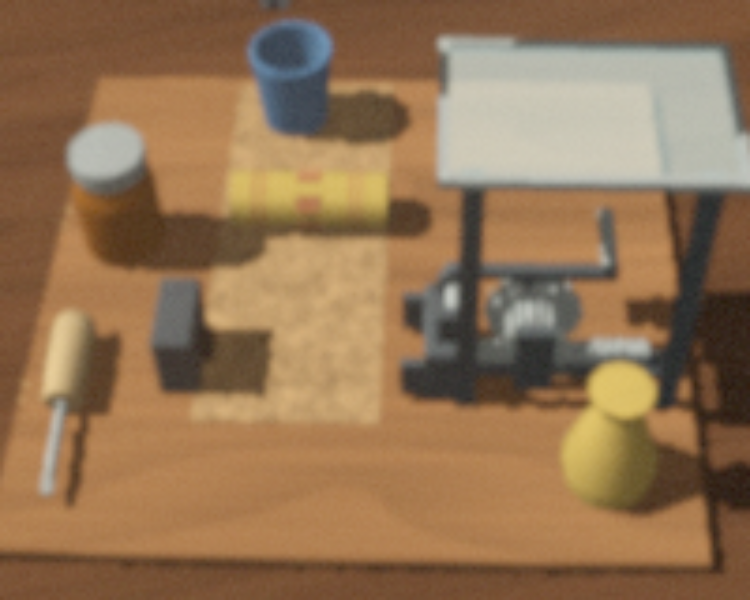

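The tube lies square over the strip at x ≈ -118 mm, against -119 for the strip. The pawl is down, the jaw is back and the bystanders have not moved.

```bash
python3 -c "
from h import *
print(ctrl.hand_in())"
```

```text
the job is handed in; nothing more can be done
None
```

I handed the job in at about 31 s: jaw fully back, pawl down, and the tube at rest square on the strip, about 1 mm from its middle line (measured to a few mm). The jar, cup, vase and burin look unmoved in the last picture; the judge's verdict was not reported.

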